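# Pack the spares caddy, heaviest tin at the bottom

### The job

The robotics club's blue caddy takes two of the three look-alike tins of spares, one on top of the other. Heft the tins to find the full, heavy one and stand it in the caddy's square well first, let go of it, then stand either of the two light tins squarely on top of it. Leave the remaining light tin standing upright on the bench, and do not knock any tin over.

Things in the scene. Friction and masses are not known exactly. Their poses are not given: they have to be found in the camera images.
- tin_a: round green tin, yellow band, flat white lid; 60 mm diameter, 75 mm tall, closed and rigid, standing on the bench. Origin: centre of its underside; z up its axis. The three tins look alike and any may be the full one: full 0.55 to 0.75 kg, the two others 0.16 to 0.25 kg each; the load sits central and does not show. Tins stand at least 100 mm apart, centre to centre.
- tin_b: round green tin, yellow band, flat white lid; 60 mm diameter, 75 mm tall, closed and rigid, standing on the bench. Origin: centre of its underside; z up its axis. The three tins look alike and any may be the full one: full 0.55 to 0.75 kg, the two others 0.16 to 0.25 kg each; the load sits central and does not show. Tins stand at least 100 mm apart, centre to centre.
- tin_c: round green tin, yellow band, flat white lid; 60 mm diameter, 75 mm tall, closed and rigid, standing on the bench. Origin: centre of its underside; z up its axis. The three tins look alike and any may be the full one: full 0.55 to 0.75 kg, the two others 0.16 to 0.25 kg each; the load sits central and does not show. Tins stand at least 100 mm apart, centre to centre.
- caddy: blue caddy fixed to the bench. Open square well 84 x 84 mm inside, walls 5 mm thick and 30 mm high above the bench, floor 5 mm above the bench. Origin: bench height, under the well's centre; x, y along its walls, z up. A side tray of tools, as high, covers y = -47 to -132 mm: no place for tins. Other things (battery pack 85 mm tall, spool, cell holder) stand 30 mm or more clear of tins and well.
Mind the look-alikes: they are no part of the job. Leave any turquoise look-alike of the tin_b alone.

How it is judged:
On the way:
1. the full tin stands alone in the caddy's well, released (((z of tin_a in the frame of caddy below 0.012 m and horizontal distance between tin_a and caddy below 0.02 m and angle between tin_a's own z axis and vertical below 0.12 rad and contact force between caddy and tin_a above 4 N and contact force between the fingers and tin_a below 0.1 N and contact force between tin_a and tin_b below 0.1 N and contact force between tin_a and tin_c below 0.1 N) or (z of tin_b in the frame of caddy below 0.012 m and horizontal distance between tin_b and caddy below 0.02 m and angle between tin_b's own z axis and vertical below 0.12 rad and contact force between caddy and tin_b above 4 N and contact force between the fingers and tin_b below 0.1 N and contact force between tin_b and tin_a below 0.1 N and contact force between tin_b and tin_c below 0.1 N) or (z of tin_c in the frame of caddy below 0.012 m and horizontal distance between tin_c and caddy below 0.02 m and angle between tin_c's own z axis and vertical below 0.12 rad and contact force between caddy and tin_c above 4 N and contact force between the fingers and tin_c below 0.1 N and contact force between tin_c and tin_a below 0.1 N and contact force between tin_c and tin_b below 0.1 N))), for 0.2 s.
At the end, for the whole second after the job is handed in: The full tin stands in the caddy's well (within 20 mm of its centre), a light tin on its lid (centred within 15 mm), both upright within 7 degrees and released; the other light tin stands upright on the bench, 75 mm or more from the well's centre; all at rest (((z of tin_a in the frame of caddy below 0.012 m and horizontal distance between tin_a and caddy below 0.02 m and angle between each of tin_a, tin_b, tin_c's own z axis and vertical below 0.12 rad and contact force between caddy and tin_a above 5.8 N and contact force between tin_a and tin_b between 0.8 and 3.6 N and z of tin_b in the frame of tin_a between 0.071 and 0.08 m and horizontal distance between tin_b and tin_a below 0.015 m and height (world z) of tin_c below 0.004 m and horizontal distance between tin_c and caddy above 0.075 m and linear speed of each of tin_a, tin_b, tin_c below 0.02 m/s) or (z of tin_a in the frame of caddy below 0.012 m and horizontal distance between tin_a and caddy below 0.02 m and angle between each of tin_a, tin_c, tin_b's own z axis and vertical below 0.12 rad and contact force between caddy and tin_a above 5.8 N and contact force between tin_a and tin_c between 0.8 and 3.6 N and z of tin_c in the frame of tin_a between 0.071 and 0.08 m and horizontal distance between tin_c and tin_a below 0.015 m and height (world z) of tin_b below 0.004 m and horizontal distance between tin_b and caddy above 0.075 m and linear speed of each of tin_a, tin_c, tin_b below 0.02 m/s) or (z of tin_b in the frame of caddy below 0.012 m and horizontal distance between tin_b and caddy below 0.02 m and angle between each of tin_b, tin_a, tin_c's own z axis and vertical below 0.12 rad and contact force between caddy and tin_b above 5.8 N and contact force between tin_b and tin_a between 0.8 and 3.6 N and z of tin_a in the frame of tin_b between 0.071 and 0.08 m and horizontal distance between tin_a and tin_b below 0.015 m and height (world z) of tin_c below 0.004 m and horizontal distance between tin_c and caddy above 0.075 m and linear speed of each of tin_b, tin_a, tin_c below 0.02 m/s) or (z of tin_b in the frame of caddy below 0.012 m and horizontal distance between tin_b and caddy below 0.02 m and angle between each of tin_b, tin_c, tin_a's own z axis and vertical below 0.12 rad and contact force between caddy and tin_b above 5.8 N and contact force between tin_b and tin_c between 0.8 and 3.6 N and z of tin_c in the frame of tin_b between 0.071 and 0.08 m and horizontal distance between tin_c and tin_b below 0.015 m and height (world z) of tin_a below 0.004 m and horizontal distance between tin_a and caddy above 0.075 m and linear speed of each of tin_b, tin_c, tin_a below 0.02 m/s) or (z of tin_c in the frame of caddy below 0.012 m and horizontal distance between tin_c and caddy below 0.02 m and angle between each of tin_c, tin_a, tin_b's own z axis and vertical below 0.12 rad and contact force between caddy and tin_c above 5.8 N and contact force between tin_c and tin_a between 0.8 and 3.6 N and z of tin_a in the frame of tin_c between 0.071 and 0.08 m and horizontal distance between tin_a and tin_c below 0.015 m and height (world z) of tin_b below 0.004 m and horizontal distance between tin_b and caddy above 0.075 m and linear speed of each of tin_c, tin_a, tin_b below 0.02 m/s) or (z of tin_c in the frame of caddy below 0.012 m and horizontal distance between tin_c and caddy below 0.02 m and angle between each of tin_c, tin_b, tin_a's own z axis and vertical below 0.12 rad and contact force between caddy and tin_c above 5.8 N and contact force between tin_c and tin_b between 0.8 and 3.6 N and z of tin_b in the frame of tin_c between 0.071 and 0.08 m and horizontal distance between tin_b and tin_c below 0.015 m and height (world z) of tin_a below 0.004 m and horizontal distance between tin_a and caddy above 0.075 m and linear speed of each of tin_c, tin_b, tin_a below 0.02 m/s))); the robot touches nothing.
It fails at once if a tin is knocked over or tipped more than 45 degrees (angle between any of tin_a, tin_b, tin_c's own z axis and vertical above 0.785 rad).
It also fails if it takes over 72 s, if anything falls off the work surface, if the arm or the gripper's body presses on something with over 40 N, if the wrist force passes 120 N, or if a joint passes its speed limit or range.

### The arm

A 6-joint arm with a two-finger parallel gripper is mounted at the origin on the work surface. World frame = base frame: x ahead of the robot, y to its left, z up, the work surface at z = 0. Lengths are in m, angles in rad, forces in N, time in s.
With the tool pointing down it reaches from about 0.375 to 0.9 m from the base axis. Payload 3.1 kg.
Tool frame: the origin (TCP) lies where the fingers leave the gripper's body, on its centre line; the fingertips stand 73 mm ahead of it and the grasp point (between the pads) lies 54 mm ahead of it; z points along the fingers, y is the line along which they close (so a half turn about z gives the same grasp; the last joint's range is limited). The gripper opens to 85 mm and grips with 20 to 120 N. Pads are 22 mm wide; open, the fingers measure 114 mm over their backs; the gripper's body (76 mm by 85 mm) begins 54 mm behind the grasp point. The pads swing forward as they close: fully open they stand 13 mm farther back than shut.
Start: joints at [1.151, 0.527, 1.433, -0, 1.181, -0.178], TCP at [0.15, 0.607, 0.304] pointing down, gripper open.
Joint ranges: [-3.08, 3.08], [-0.75, 2.2], [0.22, 2.44], [-1.43, 4.57], [0, 2.65], [-2.85, 2.85]. Speed limits (rad/s): [2.79, 2.79, 3.14, 3.14, 3.14, 3.14].

### API

Orientations are given as a unit quaternion [x, y, z, w].
In Python, from station import manip gives the robot as it stands.
- The arm moves only by the shell command python3 -m crank 'ROWS' [FORCE]. ROWS is JSON, a list of rows, each an object with "dp": the shift along the tool's x, y, z normalised to -1 to 1, where 1 is 50 cm, a list of three; "delta_rot": the turn, a rotation vector about the tool's x, y, z normalised to -1 to 1, where 1 is 2 pi rad, a list of three; "fingers": the opening, from -1 (shut) to 1 (fully open). A call has 1 to 12 rows; each row shifts and turns the commanded pose from where the row before left it, along the tool's axes as they then stand; what a row does not reach is not made up. A row lasts 1/12 s, in which the tool goes at most 41.7 mm and 7.16 degrees, less where a joint would pass 70% of its speed; a pose out of reach is approached as far as the arm can. A call with a number of a shift or a turn outside -1 to 1 is refused whole. A call with a gripper value outside its range is refused whole. The fingers move at their own pace and stop on an object; FORCE is the grip in N (left out, the last holds). Time passes only in rows, so rows that do not move let the fingers close. It gives the time, the measured TCP pose, the force, the opening and the grip force at its end, in the units of the state.
- manip.sense(): the state, without advancing time (a new reading comes with each control period).
- manip.snapshot(name): name is "scene" or "top" or "wrist"; returns (picture, depth): 384x512x3 uint8, red, green, blue; 384x512 float32, m along the optical axis (not along the pixel's ray), 0 where there is no reading.
- manip.camera_model(name): a dict with "fx", "fy", "cx", "cy" (pixels), "origin" and "attitude" of the camera in the world. Camera axes: x right, y up, looking along -z (the intrinsics and any distortion apply to the point x, -y, -z); pixel columns grow to the right and rows downward; lengths in m; the calibration is good to about 2 mm. A picture is of the moment at which its call begins: read the wrist's pose just before it. camera_model takes no time and is no camera call; for the wrist camera it gives the pose at the moment of the call.
- manip.sign_off(): hands the job in; it is judged then, once.
The state is a dict: "t": time; "q": joint angles; "qd": joint speeds; "tau": joint torques, N m; "tcp_pos": TCP position; "tool_rot": TCP orientation; "force": force on the tool from outside, world axes, zero at the start; "ft_torque": the same for the moment, N m; "finger_gap": opening from 0.0 (shut) to 1.0 (fully open); "gripper_force": force on a finger pad.
Only numpy, scipy, OpenCV 4.12 (cv2) and the standard library are available. Lean on these libraries where they do the work, as an engineer would, in place of code of your own. Each camera call takes 0.05 s, during which the arm holds its last target. There are 200 camera calls.

## Working session

There is one attempt and no reset: what is moved stays moved. The work goes in short steps, Python scripts to look and compute and a shell command to move; the robot and the scene stay as the last step left them, time stands still between calls to the robot, and variables do not carry over. Pictures are saved under pics/ and viewed, at most 10 in all, crops included, and the job is handed in when it is done.

```bash
mkdir -p pics; ls
cat > h.py <<'E'
import numpy as np, cv2
from scipy.spatial.transform import Rotation as R
from station import manip
def Rm(c):
    a=np.array(c["attitude"]); return a if a.shape==(3,3) else R.from_quat(a).as_matrix()
def ray(c,u,v,z):
    d=Rm(c)@np.array([(u-c["cx"])/c["fx"],-(v-c["cy"])/c["fy"],-1.]); o=np.array(c["origin"])
    return o+d*(z-o[2])/d[2]
def save(n,im): cv2.imwrite("pics/"+n,im[:,:,::-1])
E
python3 - <<'E'
from h import *
ims=[]
for n in("scene","top"):
    c=manip.camera_model(n); print(n,c); im,d=manip.snapshot(n); np.savez(n+".npz",im=im,d=d); save(n+"1.png",im)
    ims.append(im)
print(manip.sense())
E
```

```text
pics
scene {'fx': 351.5673222766794, 'fy': 351.5673222766794, 'cx': 257.43929050088366, 'cy': 192.5173244432137, 'origin': array([ 0.88104999, -0.4023629 ,  0.39449041]), 'attitude': array([0.44263331, 0.15900179, 0.27481976, 0.83861093])}
top {'fx': 385.1001133734694, 'fy': 385.1001133734694, 'cx': 258.7604060435951, 'cy': 191.5718697626274, 'origin': array([0.4681329 , 0.00522533, 0.84257051]), 'attitude': array([-0.05067487,  0.02773936,  0.71145432, -0.70035372])}
{'t': 0.1, 'q': array([ 1.15047004e+00,  5.28372481e-01,  1.43375630e+00, -1.72257545e-06,
        1.18142583e+00, -1.78508182e-01]), 'qd': array([-1.43254646e-03, -2.39565930e-03, -3.80625959e-03, -6.95548956e-05,
       -9.89972082e-04,  1.96648208e-03]), 'tau': array([ 2.87478379e-04, -4.43306351e+01, -1.78584945e+01, -2.88595420e-04,
        3.89129680e-03, -6.20257168e-06]), 'tcp_pos': array([0.1494369 , 0.60635673, 0.30303747]), 'tool_rot': array([ 1.20614287e-01,  9.92698963e-01, -9.37565426e-04, -2.88590829e-04]), 'force': array([ 0.06921587,  0.20638043, -0.12685183]), 'ft_torque': array([ 0.00442795, -0.01187159,  0.03268186]), 'gripper_force': 0.0, 'finger_gap': 0.9984977746266464}
```

View pics/top1.png

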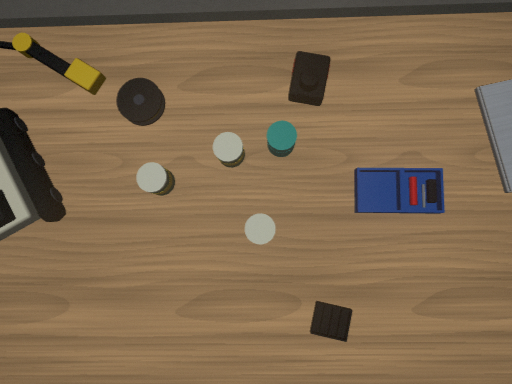

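View pics/scene1.png

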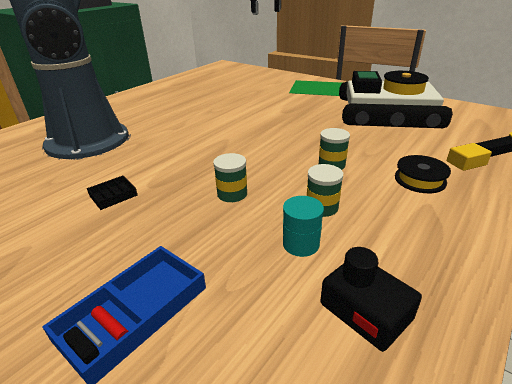

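The three white-lidded tins are at top pixels (152,177), (228,147) and (260,229). The look-alike is the turquoise tin at (282,136); its lid is turquoise, so it is excluded. The caddy well is at (379,190), with the tray to its right at (422,190). The other objects are the spool (140,101), battery pack (309,78) and cell holder (331,321).

Run:
```python
from h import *
z=np.load("top.npz"); im=z["im"]; c=manip.camera_model("top")
hsv=cv2.cvtColor(im,cv2.COLOR_RGB2HSV)
def blobs(m,a0):
    cs,_=cv2.findContours(m.astype(np.uint8),cv2.RETR_EXTERNAL,cv2.CHAIN_APPROX_NONE)
    return [k for k in cs if cv2.contourArea(k)>a0]
for k in blobs((hsv[...,1]<60)&(hsv[...,2]>150),300):
    (u,v),r=cv2.minEnclosingCircle(k)
    if r<25: print("lid",u,v,r,ray(c,u,v,.075).round(4))
for k in blobs((hsv[...,0]>82)&(hsv[...,0]<97)&(hsv[...,1]>120),300):
    (u,v),r=cv2.minEnclosingCircle(k); print("turq",u,v,ray(c,u,v,.075))
m=(hsv[...,0]>105)&(hsv[...,0]<128)&(hsv[...,1]>120)
for k in blobs(m,500):
    b=cv2.boxPoints(cv2.minAreaRect(k)); P=np.array([ray(c,*p,.03)[:2] for p in b])
    # long axis direction
    print("caddy px",b.round(1).tolist(),"\n",P.round(4), [np.linalg.norm(P[i]-P[i-1]).round(4) for i in range(4)])
save("crop2.png",cv2.resize(im[110:260,120:460],None,fx=2.3,fy=2.3,interpolation=cv2.INTER_CUBIC))
for n,u,v,h in(("spool",140,101,.03),("batt",309,78,.085),("cell",331,321,.01)): print(n,ray(c,u,v,h))
s=manip.sense(); print(R.from_quat(s["tool_rot"]).as_matrix().round(3))
w=manip.camera_model("wrist"); print(w)
```

```text
lid 259.5882263183594 228.5411834716797 15.605270385742188 [0.48  0.029 0.075]
lid 150.6865692138672 176.62686157226562 15.117995262145996 [0.5883 0.2491 0.075 ]
lid 227.37437438964844 146.2412109375 14.987107276916504 [0.648  0.0923 0.075 ]
turq 281.5 135.5 [ 0.66788754 -0.01832514  0.075     ]
caddy px [[357.0, 212.0], [357.0, 168.0], [443.0, 168.0], [443.0, 212.0]] 
 [[ 0.5122 -0.1742]
 [ 0.6055 -0.1781]
 [ 0.602  -0.3576]
 [ 0.5094 -0.3515]] [np.float64(0.1774), np.float64(0.0934), np.float64(0.1796), np.float64(0.0928)]
spool [0.76439421 0.29013996 0.03      ]
batt [ 0.78386222 -0.0764246   0.085     ]
cell [ 0.28693249 -0.11530773  0.01      ]
[[-0.971  0.239 -0.001]
 [ 0.239  0.971 -0.002]
 [ 0.    -0.002 -1.   ]]
{'fx': 314.5471150100443, 'fy': 314.5471150100443, 'cx': 252.74550793211378, 'cy': 193.08374624457545, 'origin': array([0.0820437 , 0.62248987, 0.37432369]), 'attitude': array([-0.1088491 , -0.08400636,  0.61070292,  0.77983123])}
```

View pics/crop2.png

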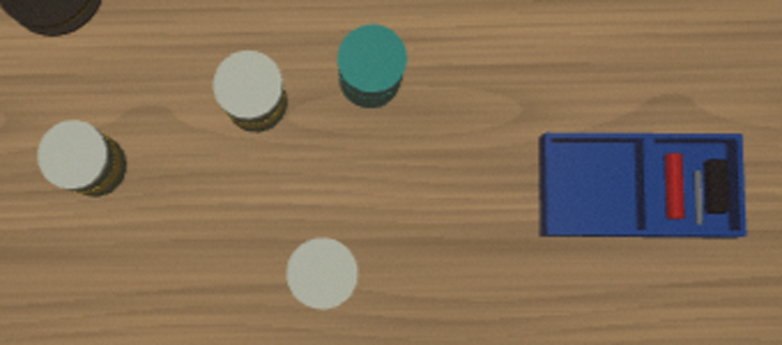

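The crop shows the white lids at crop pixels (247,85), (72,154) and (322,273). The turquoise tin at (372,58) is distinct from them, and the empty well is at (592,185). I'll go above the nearest tin, B (0.588, 0.249).

```bash
python3 -m crank '[{"dp":[-0.073,-0.0345,0.005],"delta_rot":[0,0,0],"fingers":1},{"dp":[-0.073,-0.0345,0.005],"delta_rot":[0,0,0],"fingers":1},{"dp":[-0.073,-0.0345,0.005],"delta_rot":[0,0,0],"fingers":1},{"dp":[-0.073,-0.0345,0.005],"delta_rot":[0,0,0],"fingers":1},{"dp":[-0.073,-0.0345,0.005],"delta_rot":[0,0,0],"fingers":1},{"dp":[-0.073,-0.0345,0.005],"delta_rot":[0,0,0],"fingers":1},{"dp":[-0.073,-0.0345,0.005],"delta_rot":[0,0,0],"fingers":1},{"dp":[-0.073,-0.0345,0.005],"delta_rot":[0,0,0],"fingers":1},{"dp":[-0.073,-0.0345,0.005],"delta_rot":[0,0,0],"fingers":1},{"dp":[-0.073,-0.0345,0.005],"delta_rot":[0,0,0],"fingers":1},{"dp":[-0.073,-0.0345,0.005],"delta_rot":[0,0,0],"fingers":1},{"dp":[-0.04,-0.02,0.005],"delta_rot":[0,0,0],"fingers":1}]' 50
cat >> h.py <<'E'
def delta(target):
    s=manip.sense(); M=R.from_quat(s["tool_rot"]).as_matrix()
    d=(np.array(target)-s["tcp_pos"]); print("t",round(s["t"],2),"tcp",s["tcp_pos"].round(4),"M",M.round(3).tolist(),"F",s["force"].round(2),"gap",round(s["finger_gap"],3))
    print("to",target,"norm tool delta",(M.T@d/0.5).round(4),"rows",round(np.linalg.norm(d)/.0417,1))
def lids(name="wrist"):
    c=manip.camera_model(name); im,d=manip.snapshot(name); hsv=cv2.cvtColor(im,cv2.COLOR_RGB2HSV)
    m=((hsv[...,1]<60)&(hsv[...,2]>140)).astype(np.uint8)
    for k in cv2.findContours(m,cv2.RETR_EXTERNAL,cv2.CHAIN_APPROX_NONE)[0]:
        if cv2.contourArea(k)>300:
            (u,v),ax,_=cv2.fitEllipse(k); dd=d[int(v),int(u)]
            hz=(c["origin"]+Rm(c)@np.array([0,0,-dd]))[2] # rough
            p=ray(c,u,v,.075); print("lid px",round(u),round(v),np.round(ax),p.round(4),"rows",k[:,0,1].min(),k[:,0,1].max())
    return im
E
python3 -c "
from h import *
save('w1.png',lids()); delta([.588,.249,.25])"
```

```text
t: 1.1
tcp_pos: [0.5144, 0.309, 0.2735]
tool_rot: [0.122, 0.993, -0.0, 0.001]
force: [1.1, 0.8, -0.0]
finger_gap: 1.001
gripper_force: 0.0
lid px 209 272 [56. 63.] [0.5876 0.2468 0.075 ] rows 244 300
lid px 497 138 [39. 87.] [0.5248 0.5191 0.075 ] rows 97 187
t 1.15 tcp [0.5167 0.3072 0.273 ] M [[-0.97, 0.244, 0.004], [0.244, 0.97, -0.002], [-0.004, -0.001, -1.0]] F [ 2.02 -0.67  0.26] gap 1.0
to [0.588, 0.249, 0.25] norm tool delta [-0.1665 -0.078   0.0467] rows 2.3
```

View pics/w1.png

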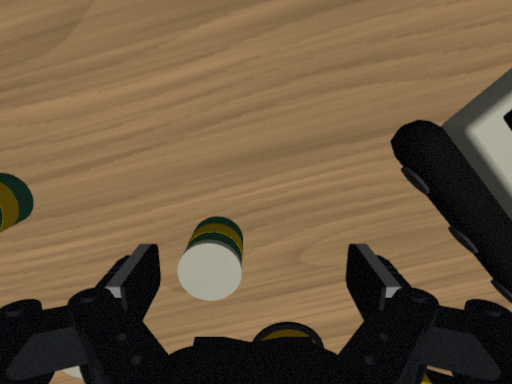

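The wrist view shows tin B's lid at (209,272), which puts it at (0.588, 0.247). That agrees with the top view, so I'll move over it and descend.

```bash
python3 -m crank '[{"dp":[-0.065,-0.03,0.015],"delta_rot":[0,0,0],"fingers":1},{"dp":[-0.065,-0.03,0.015],"delta_rot":[0,0,0],"fingers":1},{"dp":[-0.03,-0.017,0.015],"delta_rot":[0,0,0],"fingers":1},{"dp":[0,0,0.05],"delta_rot":[0,0,0],"fingers":1},{"dp":[0,0,0.03],"delta_rot":[0,0,0],"fingers":1},{"dp":[0,0,0],"delta_rot":[0,0,0],"fingers":1},{"dp":[0,0,0],"delta_rot":[0,0,0],"fingers":1}]'
python3 -c "
from h import *
delta([.588,.248,.104])"
```

```text
t: 1.73
tcp_pos: [0.5784, 0.2555, 0.2102]
tool_rot: [0.121, 0.993, -0.001, -0.002]
force: [0.8, 0.3, 1.1]
finger_gap: 0.999
gripper_force: 0.0
t 1.73 tcp [0.5784 0.2555 0.2102] M [[-0.971, 0.239, -0.004], [0.239, 0.971, -0.001], [0.003, -0.001, -1.0]] F [0.81 0.31 1.12] gap 0.999
to [0.588, 0.248, 0.104] norm tool delta [-0.023  -0.0096  0.2123] rows 2.6
```

```bash
python3 -m crank '[{"dp":[-0.023,-0.01,0],"delta_rot":[0,0,0],"fingers":1},{"dp":[0,0,0],"delta_rot":[0,0,0],"fingers":1},{"dp":[0,0,0.06],"delta_rot":[0,0,0],"fingers":1},{"dp":[0,0,0.06],"delta_rot":[0,0,0],"fingers":1},{"dp":[0,0,0.06],"delta_rot":[0,0,0],"fingers":1},{"dp":[0,0,0.032],"delta_rot":[0,0,0],"fingers":1},{"dp":[0,0,0],"delta_rot":[0,0,0],"fingers":1},{"dp":[0,0,0],"delta_rot":[0,0,0],"fingers":1}]'
python3 -c "
from h import *
delta([.588,.248,.104])"
```

```text
t: 2.4
tcp_pos: [0.5899, 0.2479, 0.1057]
tool_rot: [0.121, 0.993, 0.0, 0.0]
force: [0.4, -0.4, 0.1]
finger_gap: 1.001
gripper_force: 0.0
t 2.4 tcp [0.5899 0.2479 0.1057] M [[-0.971, 0.239, 0.0], [0.239, 0.971, 0.0], [-0.0, 0.0, -1.0]] F [ 0.38 -0.44  0.07] gap 1.001
to [0.588, 0.248, 0.104] norm tool delta [ 0.0038 -0.0007  0.0034] rows 0.1
```

```bash
python3 -m crank '[{"dp":[0.003,0,0.003],"delta_rot":[0,0,0],"fingers":1},{"dp":[0,0,0],"delta_rot":[0,0,0],"fingers":0},{"dp":[0,0,0],"delta_rot":[0,0,0],"fingers":-0.2},{"dp":[0,0,0],"delta_rot":[0,0,0],"fingers":-1},{"dp":[0,0,0],"delta_rot":[0,0,0],"fingers":-1},{"dp":[0,0,0],"delta_rot":[0,0,0],"fingers":-1},{"dp":[0,0,0],"delta_rot":[0,0,0],"fingers":-1},{"dp":[0,0,0],"delta_rot":[0,0,0],"fingers":-1}]' 50
python3 -c "
from h import *
delta([.588,.248,.104])"
python3 -m crank '[{"dp":[0,0,-0.02],"delta_rot":[0,0,0],"fingers":-1},{"dp":[0,0,-0.02],"delta_rot":[0,0,0],"fingers":-1},{"dp":[0,0,-0.02],"delta_rot":[0,0,0],"fingers":-1},{"dp":[0,0,0],"delta_rot":[0,0,0],"fingers":-1},{"dp":[0,0,0],"delta_rot":[0,0,0],"fingers":-1},{"dp":[0,0,0],"delta_rot":[0,0,0],"fingers":-1},{"dp":[0,0,0],"delta_rot":[0,0,0],"fingers":-1},{"dp":[0,0,0],"delta_rot":[0,0,0],"fingers":-1},{"dp":[0,0,0],"delta_rot":[0,0,0],"fingers":-1}]' 50
python3 -c "
from h import *
delta([.588,.248,.104])"
```

```text
t: 3.07
tcp_pos: [0.5888, 0.2482, 0.1061]
tool_rot: [0.12, 0.993, 0.0, 0.001]
force: [-1.2, -2.3, 5.7]
finger_gap: 0.693
gripper_force: 55.1
t 3.07 tcp [0.5888 0.2482 0.1061] M [[-0.971, 0.239, 0.003], [0.239, 0.971, 0.0], [-0.003, 0.001, -1.0]] F [-1.2  -2.32  5.74] gap 0.693
to [0.588, 0.248, 0.104] norm tool delta [ 0.0016 -0.0007  0.0042] rows 0.1
t: 3.82
tcp_pos: [0.5877, 0.2481, 0.1333]
tool_rot: [0.121, 0.993, -0.0, -0.001]
force: [0.1, -0.1, -6.1]
finger_gap: 0.7
gripper_force: 56.1
t 3.82 tcp [0.5877 0.2481 0.1333] M [[-0.971, 0.239, -0.001], [0.239, 0.971, -0.0], [0.001, -0.001, -1.0]] F [ 0.13 -0.1  -6.08] gap 0.7
to [0.588, 0.248, 0.104] norm tool delta [-0.0007  0.      0.0586] rows 0.7
```

```bash
python3 -m crank '[{"dp":[0,0,-0.06],"delta_rot":[0,0,0],"fingers":-1},{"dp":[0,0,-0.06],"delta_rot":[0,0,0],"fingers":-1},{"dp":[0,0,0],"delta_rot":[0,0,0],"fingers":-1},{"dp":[0,0,0],"delta_rot":[0,0,0],"fingers":-1},{"dp":[0,0,0],"delta_rot":[0,0,0],"fingers":-1},{"dp":[0,0,0],"delta_rot":[0,0,0],"fingers":-1}]' 50
python3 -c "
from h import *
delta([.5575,-.1,.22])"
```

```text
t: 4.32
tcp_pos: [0.5866, 0.2478, 0.192]
tool_rot: [0.121, 0.993, -0.001, -0.002]
force: [-0.9, 0.4, -6.2]
finger_gap: 0.699
gripper_force: 60.9
t 4.32 tcp [0.5866 0.2478 0.192 ] M [[-0.971, 0.239, -0.004], [0.239, 0.971, -0.001], [0.004, -0.002, -1.0]] F [-0.93  0.36 -6.24] gap 0.699
to [0.5575, -0.1, 0.22] norm tool delta [-0.1099 -0.6894 -0.0551] rows 8.4
```

The force reads 6.2 N, so tin B is full (about 0.63 kg). I'll carry it beside the well at height and look.

```bash
python3 -m crank '[{"dp":[-0.01,-0.03,-0.05],"delta_rot":[0,0,0],"fingers":-1},{"dp":[-0.02,-0.07,-0.05],"delta_rot":[0,0,0],"fingers":-1},{"dp":[-0.02,-0.073,-0.016],"delta_rot":[0,0,0],"fingers":-1},{"dp":[-0.02,-0.073,0],"delta_rot":[0,0,0],"fingers":-1},{"dp":[-0.02,-0.073,0],"delta_rot":[0,0,0],"fingers":-1},{"dp":[-0.02,-0.073,0],"delta_rot":[0,0,0],"fingers":-1},{"dp":[-0.02,-0.073,0],"delta_rot":[0,0,0],"fingers":-1},{"dp":[-0.02,-0.073,0],"delta_rot":[0,0,0],"fingers":-1},{"dp":[-0.02,-0.073,0],"delta_rot":[0,0,0],"fingers":-1},{"dp":[-0.02,-0.073,0],"delta_rot":[0,0,0],"fingers":-1},{"dp":[-0.02,-0.06,0],"delta_rot":[0,0,0],"fingers":-1},{"dp":[0,0,0],"delta_rot":[0,0,0],"fingers":-1}]' 50
python3 -m crank '[{"dp":[0,0,0],"delta_rot":[0,0,0],"fingers":-1},{"dp":[0,0,0],"delta_rot":[0,0,0],"fingers":-1},{"dp":[0,0,0],"delta_rot":[0,0,0],"fingers":-1}]' 50
python3 -c "
from h import *
delta([.5575,-.223,.22])
np.save('wc.npy',manip.camera_model('wrist'),allow_pickle=True)
im,d=manip.snapshot('wrist'); save('w2.png',im)"
```

```text
t: 5.32
tcp_pos: [0.6013, -0.1434, 0.249]
tool_rot: [0.123, 0.992, -0.002, 0.001]
force: [0.8, -0.8, -5.4]
finger_gap: 0.696
gripper_force: 61.7
t: 5.57
tcp_pos: [0.5999, -0.1348, 0.2492]
tool_rot: [0.12, 0.993, 0.001, -0.002]
force: [-0.1, 1.0, -6.1]
finger_gap: 0.699
gripper_force: 61.7
t 5.57 tcp [ 0.5999 -0.1348  0.2492] M [[-0.971, 0.239, -0.003], [0.239, 0.971, 0.002], [0.003, 0.001, -1.0]] F [-0.05  1.01 -6.14] gap 0.699
to [0.5575, -0.223, 0.22] norm tool delta [ 0.0401 -0.1917  0.0584] rows 2.5
```

View pics/w2.png

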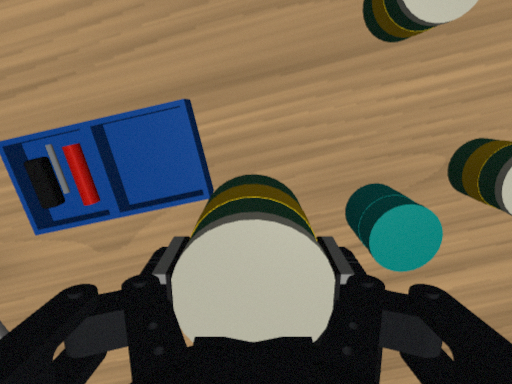

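The caddy is clear in this view: outer corners about (187,100), (212,195), (38,233) and (1,143), with the well at (152,152). The tin is held straight.

Run:
```python
from h import *
c=np.load('wc.npy',allow_pickle=True).item(); im=cv2.imread('pics/w2.png'); hsv=cv2.cvtColor(im,cv2.COLOR_BGR2HSV)
m=((hsv[...,0]>105)&(hsv[...,0]<128)&(hsv[...,1]>120)).astype(np.uint8)
k=max(cv2.findContours(m,0,cv2.CHAIN_APPROX_NONE)[0],key=cv2.contourArea)
P=np.array([ray(c,*p,.03)[:2] for p in k[:,0]]).astype(np.float32)*1000
b=cv2.boxPoints(cv2.minAreaRect(P)); print(b.round(1),cv2.minAreaRect(P))
b=b[np.argsort(-b[:,1])]; e=b[:2].mean(0); f=b[2:].mean(0); w=e+(f-e)/np.linalg.norm(f-e)*47; print("well",w)
delta([w[0]/1000,w[1]/1000,.16])
```

```text
[[ 508.  -356.4]
 [ 601.6 -358.9]
 [ 606.5 -174.6]
 [ 512.9 -172.1]] ((557.2653198242188, -265.50299072265625), (184.4027557373047, 93.59181213378906), 88.47671508789062)
well [ 558.4669 -220.3176]
t 5.62 tcp [ 0.6002 -0.1346  0.2496] M [[-0.971, 0.238, -0.002], [0.238, 0.971, 0.001], [0.002, 0.001, -1.0]] F [-0.67  0.26 -4.82] gap 0.694
to [np.float32(0.5584669), np.float32(-0.2203176), 0.16] norm tool delta [ 0.0397 -0.1866  0.1791] rows 3.1
```

```bash
python3 -m crank '[{"dp":[0.01,-0.047,0.02],"delta_rot":[0,0,0],"fingers":-1},{"dp":[0.01,-0.047,0.04],"delta_rot":[0,0,0],"fingers":-1},{"dp":[0.01,-0.047,0.06],"delta_rot":[0,0,0],"fingers":-1},{"dp":[0.01,-0.048,0.06],"delta_rot":[0,0,0],"fingers":-1},{"dp":[0,0,0],"delta_rot":[0,0,0],"fingers":-1},{"dp":[0,0,0],"delta_rot":[0,0,0],"fingers":-1},{"dp":[0,0,0],"delta_rot":[0,0,0],"fingers":-1},{"dp":[0,0,0],"delta_rot":[0,0,0],"fingers":-1}]' 50
python3 -c "
from h import *
delta([.558,-.222,.114])"
```

```text
t: 6.28
tcp_pos: [0.5601, -0.2222, 0.1617]
tool_rot: [0.12, 0.993, -0.0, 0.001]
force: [0.0, 0.5, -5.6]
finger_gap: 0.697
gripper_force: 62.7
t 6.28 tcp [ 0.5601 -0.2222  0.1617] M [[-0.971, 0.238, 0.003], [0.238, 0.971, -0.001], [-0.003, -0.001, -1.0]] F [ 0.    0.5  -5.59] gap 0.697
to [0.558, -0.222, 0.114] norm tool delta [ 0.0044 -0.0005  0.0955] rows 1.1
```

```bash
python3 -m crank '[{"dp":[0.004,0,0.02],"delta_rot":[0,0,0],"fingers":-1},{"dp":[0,0,0.025],"delta_rot":[0,0,0],"fingers":-1},{"dp":[0,0,0.025],"delta_rot":[0,0,0],"fingers":-1},{"dp":[0,0,0.018],"delta_rot":[0,0,0],"fingers":-1},{"dp":[0,0,0.008],"delta_rot":[0,0,0],"fingers":-1},{"dp":[0,0,0],"delta_rot":[0,0,0],"fingers":-1},{"dp":[0,0,0],"delta_rot":[0,0,0],"fingers":-1},{"dp":[0,0,0],"delta_rot":[0,0,0],"fingers":-1}]' 50
python3 -c "
from h import *
delta([.558,-.222,.110])"
```

```text
t: 6.95
tcp_pos: [0.5569, -0.2227, 0.1121]
tool_rot: [0.121, 0.993, -0.0, 0.0]
force: [-0.3, 0.4, -5.3]
finger_gap: 0.696
gripper_force: 62.7
t 6.95 tcp [ 0.5569 -0.2227  0.1121] M [[-0.971, 0.24, 0.0], [0.24, 0.971, -0.0], [-0.0, -0.0, -1.0]] F [-0.28  0.36 -5.28] gap 0.696
to [0.558, -0.222, 0.11] norm tool delta [-0.0018  0.0019  0.0043] rows 0.1
```

```bash
python3 -m crank '[{"dp":[0,0,0.002],"delta_rot":[0,0,0],"fingers":-1},{"dp":[0,0,0.002],"delta_rot":[0,0,0],"fingers":-1},{"dp":[0,0,0.001],"delta_rot":[0,0,0],"fingers":-1},{"dp":[0,0,0],"delta_rot":[0,0,0],"fingers":-1},{"dp":[0,0,0],"delta_rot":[0,0,0],"fingers":-1}]' 50
python3 -c "
from h import *
delta([.558,-.222,.110])"
```

```text
t: 7.37
tcp_pos: [0.557, -0.2227, 0.1112]
tool_rot: [0.121, 0.993, -0.0, 0.0]
force: [-1.7, 1.8, 5.0]
finger_gap: 0.695
gripper_force: 63.6
t 7.37 tcp [ 0.557  -0.2227  0.1112] M [[-0.971, 0.239, 0.001], [0.239, 0.971, -0.001], [-0.001, -0.0, -1.0]] F [-1.71  1.76  4.96] gap 0.695
to [0.558, -0.222, 0.11] norm tool delta [-0.0016  0.0019  0.0025] rows 0.0
```

Contact with the well floor is confirmed. Releasing, then rising.

```bash
python3 -m crank '[{"dp":[0,0,-0.003],"delta_rot":[0,0,0],"fingers":-1},{"dp":[0,0,0],"delta_rot":[0,0,0],"fingers":0.7},{"dp":[0,0,0],"delta_rot":[0,0,0],"fingers":1},{"dp":[0,0,0],"delta_rot":[0,0,0],"fingers":1},{"dp":[0,0,0],"delta_rot":[0,0,0],"fingers":1},{"dp":[0,0,0],"delta_rot":[0,0,0],"fingers":1},{"dp":[0,0,-0.03],"delta_rot":[0,0,0],"fingers":1},{"dp":[0,0,-0.06],"delta_rot":[0,0,0],"fingers":1},{"dp":[0,0,-0.07],"delta_rot":[0,0,0],"fingers":1},{"dp":[0,0,-0.07],"delta_rot":[0,0,0],"fingers":1},{"dp":[0,0,-0.05],"delta_rot":[0,0,0],"fingers":1},{"dp":[0,0,0],"delta_rot":[0,0,0],"fingers":1}]' 50
python3 -c "
from h import *
delta([.64,.04,.25])"
```

```text
t: 8.37
tcp_pos: [0.5595, -0.2241, 0.2577]
tool_rot: [0.12, 0.993, -0.003, 0.006]
force: [0.9, 0.6, 0.6]
finger_gap: 1.001
gripper_force: 0.0
t 8.37 tcp [ 0.5595 -0.2241  0.2577] M [[-0.971, 0.239, 0.011], [0.239, 0.971, -0.007], [-0.012, -0.004, -1.0]] F [0.95 0.59 0.58] gap 1.001
to [0.64, 0.04, 0.25] norm tool delta [-0.0298  0.5515  0.0135] rows 6.6
```

```bash
python3 -m crank '[{"dp":[0.035,0.05,0],"delta_rot":[0,0,0],"fingers":1},{"dp":[0.035,0.06,0],"delta_rot":[0,0,0],"fingers":1},{"dp":[0.035,0.06,0],"delta_rot":[0,0,0],"fingers":1},{"dp":[0.035,0.06,0],"delta_rot":[0,0,0],"fingers":1},{"dp":[0.035,0.06,0],"delta_rot":[0,0,0],"fingers":1},{"dp":[0.03,0.05,0],"delta_rot":[0,0,0],"fingers":1},{"dp":[0,0,0],"delta_rot":[0,0,0],"fingers":1},{"dp":[0,0,0],"delta_rot":[0,0,0],"fingers":1},{"dp":[0,0,0],"delta_rot":[0,0,0],"fingers":1}]' 50
python3 -c "
from h import *
print('top');lids('top');print('wrist');save('w3.png',lids()); delta([.48,.029,.25])"
```

```text
t: 9.12
tcp_pos: [0.4985, -0.0333, 0.2514]
tool_rot: [0.12, 0.993, -0.0, 0.0]
force: [-0.1, -0.0, -0.7]
finger_gap: 1.001
gripper_force: 0.0
top
lid px 391 187 [19. 33.] [ 0.5583 -0.2328  0.075 ] rows 173 203
lid px 9 197 [31. 68.] [0.5513 0.5414 0.075 ] rows 155 232
lid px 227 146 [29. 29.] [0.6481 0.0924 0.075 ] rows 132 161
lid px 499 107 [ 26. 132.] [ 0.7159 -0.4574  0.075 ] rows 79 188
wrist
lid px 441 294 [16. 43.] [0.6325 0.1068 0.075 ] rows 284 307
lid px 55 289 [32. 55.] [ 0.5442 -0.2284  0.075 ] rows 273 308
lid px 324 150 [75. 80.] [0.479  0.0278 0.075 ] rows 111 189
t 9.22 tcp [ 0.4988 -0.0341  0.2514] M [[-0.971, 0.241, 0.001], [0.241, 0.971, -0.001], [-0.001, -0.0, -1.0]] F [ 0.72 -0.69  0.08] gap 1.002
to [0.48, 0.029, 0.25] norm tool delta [0.0668 0.1135 0.0028] rows 1.6
```

View pics/w3.png

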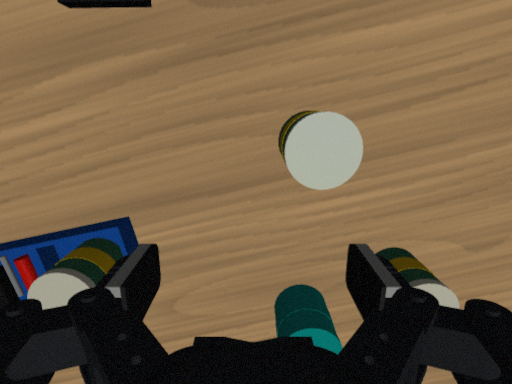

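The full tin stands in the well (about (85,275)). Tin A's lid is at (324,150), which puts it at (0.479, 0.028). I'll move over it and down partway.

```bash
python3 -m crank '[{"dp":[0.034,0.056,0.02],"delta_rot":[0,0,0],"fingers":1},{"dp":[0.034,0.056,0.03],"delta_rot":[0,0,0],"fingers":1},{"dp":[0,0,0.04],"delta_rot":[0,0,0],"fingers":1},{"dp":[0,0,0],"delta_rot":[0,0,0],"fingers":1},{"dp":[0,0,0],"delta_rot":[0,0,0],"fingers":1},{"dp":[0,0,0],"delta_rot":[0,0,0],"fingers":1}]' 50
python3 -c "
from h import *
delta([.4795,.0285,.105])"
```

```text
t: 9.72
tcp_pos: [0.4798, 0.0282, 0.207]
tool_rot: [0.121, 0.993, -0.0, 0.001]
force: [-0.7, -0.6, -0.4]
finger_gap: 1.001
gripper_force: 0.0
t 9.72 tcp [0.4798 0.0282 0.207 ] M [[-0.971, 0.241, 0.002], [0.241, 0.971, -0.001], [-0.002, -0.0, -1.0]] F [-0.68 -0.62 -0.43] gap 1.001
to [0.4795, 0.0285, 0.105] norm tool delta [0.001  0.0004 0.204 ] rows 2.4
```

```bash
python3 -m crank '[{"dp":[0.001,0,0.06],"delta_rot":[0,0,0],"fingers":1},{"dp":[0,0,0.06],"delta_rot":[0,0,0],"fingers":1},{"dp":[0,0,0.06],"delta_rot":[0,0,0],"fingers":1},{"dp":[0,0,0.024],"delta_rot":[0,0,0],"fingers":1},{"dp":[0,0,0],"delta_rot":[0,0,0],"fingers":1},{"dp":[0,0,0],"delta_rot":[0,0,0],"fingers":0},{"dp":[0,0,0],"delta_rot":[0,0,0],"fingers":-0.2},{"dp":[0,0,0],"delta_rot":[0,0,0],"fingers":-1},{"dp":[0,0,0],"delta_rot":[0,0,0],"fingers":-1},{"dp":[0,0,0],"delta_rot":[0,0,0],"fingers":-1},{"dp":[0,0,0],"delta_rot":[0,0,0],"fingers":-1},{"dp":[0,0,0],"delta_rot":[0,0,0],"fingers":-1}]' 30
python3 -m crank '[{"dp":[0,0,0],"delta_rot":[0,0,0],"fingers":-1},{"dp":[0,0,-0.02],"delta_rot":[0,0,0],"fingers":-1},{"dp":[0,0,-0.04],"delta_rot":[0,0,0],"fingers":-1},{"dp":[0,0,-0.06],"delta_rot":[0,0,0],"fingers":-1},{"dp":[0,0,-0.07],"delta_rot":[0,0,0],"fingers":-1},{"dp":[0,0,-0.07],"delta_rot":[0,0,0],"fingers":-1},{"dp":[0,0,-0.04],"delta_rot":[0,0,0],"fingers":-1},{"dp":[0,0,0],"delta_rot":[0,0,0],"fingers":-1},{"dp":[0,0,0],"delta_rot":[0,0,0],"fingers":-1},{"dp":[0,0,0],"delta_rot":[0,0,0],"fingers":-1},{"dp":[0,0,0],"delta_rot":[0,0,0],"fingers":-1}]' 30
python3 -c "
from h import *
delta([.60,-.134,.26])"
```

```text
t: 10.72
tcp_pos: [0.4792, 0.0291, 0.1061]
tool_rot: [0.121, 0.993, -0.0, 0.002]
force: [-0.6, -2.2, 8.0]
finger_gap: 0.703
gripper_force: 33.7
t: 11.63
tcp_pos: [0.4766, 0.0299, 0.2532]
tool_rot: [0.121, 0.993, 0.0, -0.002]
force: [-0.1, -0.3, -1.7]
finger_gap: 0.705
gripper_force: 34.1
t 11.63 tcp [0.4766 0.0299 0.2532] M [[-0.971, 0.239, -0.004], [0.239, 0.971, 0.001], [0.004, -0.0, -1.0]] F [-0.05 -0.34 -1.68] gap 0.705
to [0.6, -0.134, 0.26] norm tool delta [-0.318  -0.2592 -0.0148] rows 4.9
```

The force reads 1.7 N, so A is light. I'll move to the same side viewpoint and locate the placed tin's lid.

```bash
python3 -m crank '[{"dp":[-0.03,-0.025,-0.02],"delta_rot":[0,0,0],"fingers":-1},{"dp":[-0.048,-0.039,-0.03],"delta_rot":[0,0,0],"fingers":-1},{"dp":[-0.048,-0.039,0],"delta_rot":[0,0,0],"fingers":-1},{"dp":[-0.048,-0.039,0],"delta_rot":[0,0,0],"fingers":-1},{"dp":[-0.048,-0.039,0],"delta_rot":[0,0,0],"fingers":-1},{"dp":[-0.048,-0.039,0],"delta_rot":[0,0,0],"fingers":-1},{"dp":[-0.048,-0.039,0],"delta_rot":[0,0,0],"fingers":-1},{"dp":[0,0,0],"delta_rot":[0,0,0],"fingers":-1},{"dp":[0,0,0],"delta_rot":[0,0,0],"fingers":-1},{"dp":[0,0,0],"delta_rot":[0,0,0],"fingers":-1},{"dp":[0,0,0],"delta_rot":[0,0,0],"fingers":-1}]' 30
python3 - <<'E'
from h import *
import h
c0=manip.camera_model("wrist"); im=lids(); save('w4.png',im)
hsv=cv2.cvtColor(im,cv2.COLOR_RGB2HSV)
m=((hsv[...,1]<60)&(hsv[...,2]>140)).astype(np.uint8)
for k in cv2.findContours(m,0,cv2.CHAIN_APPROX_NONE)[0]:
    if cv2.contourArea(k)>300:
        (u,v),_,_=cv2.fitEllipse(k); print(round(u),round(v),ray(c0,u,v,.08).round(4))
delta([.557,-.2225,.22])
E
```

```text
t: 12.55
tcp_pos: [0.6, -0.133, 0.278]
tool_rot: [0.12, 0.993, 0.001, -0.002]
force: [-0.9, -0.0, -2.1]
finger_gap: 0.704
gripper_force: 34.7
lid px 253 286 [121. 171.] [ 0.7    -0.1582  0.075 ] rows 224 343
lid px 496 179 [37. 70.] [0.6472 0.0794 0.075 ] rows 144 210
lid px 140 162 [66. 73.] [ 0.5555 -0.2253  0.075 ] rows 127 196
253 286 [ 0.697  -0.1575  0.08  ]
496 179 [0.6451 0.0758 0.08  ]
140 162 [ 0.5551 -0.2233  0.08  ]
t 12.6 tcp [ 0.6002 -0.133   0.2785] M [[-0.971, 0.239, -0.003], [0.239, 0.971, 0.001], [0.003, 0.001, -1.0]] F [-1.13  0.09 -2.45] gap 0.7
to [0.557, -0.2225, 0.22] norm tool delta [ 0.0407 -0.1946  0.1169] rows 2.8
```

View pics/w4.png

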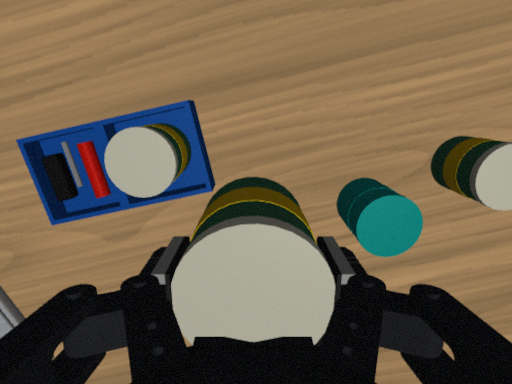

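The placed tin's lid is at (140,162), which puts it at (0.555, -0.223). It is upright in the well and agrees with the release pose, so I'll move above it.

```bash
python3 -m crank '[{"dp":[0.011,-0.049,0],"delta_rot":[0,0,0],"fingers":-1},{"dp":[0.01,-0.049,0],"delta_rot":[0,0,0],"fingers":-1},{"dp":[0.01,-0.049,0.02],"delta_rot":[0,0,0],"fingers":-1},{"dp":[0.01,-0.049,0.04],"delta_rot":[0,0,0],"fingers":-1},{"dp":[0,0,0.04],"delta_rot":[0,0,0],"fingers":-1},{"dp":[0,0,0.03],"delta_rot":[0,0,0],"fingers":-1},{"dp":[0,0,0],"delta_rot":[0,0,0],"fingers":-1},{"dp":[0,0,0],"delta_rot":[0,0,0],"fingers":-1},{"dp":[0,0,0],"delta_rot":[0,0,0],"fingers":-1},{"dp":[0,0,0],"delta_rot":[0,0,0],"fingers":-1}]' 30
python3 -c "
from h import *
delta([.5565,-.223,.188])"
```

```text
t: 13.43
tcp_pos: [0.5587, -0.2241, 0.2159]
tool_rot: [0.12, 0.993, -0.001, 0.001]
force: [1.0, 0.2, -2.0]
finger_gap: 0.698
gripper_force: 35.2
t 13.43 tcp [ 0.5587 -0.2241  0.2159] M [[-0.971, 0.238, 0.002], [0.238, 0.971, -0.001], [-0.003, -0.001, -1.0]] F [ 0.98  0.21 -2.02] gap 0.698
to [0.5565, -0.223, 0.188] norm tool delta [0.005  0.0012 0.0558] rows 0.7
```

```bash
python3 -m crank '[{"dp":[0.004,0.001,0.02],"delta_rot":[0,0,0],"fingers":-1},{"dp":[0,0,0.02],"delta_rot":[0,0,0],"fingers":-1},{"dp":[0,0,0.012],"delta_rot":[0,0,0],"fingers":-1},{"dp":[0,0,0],"delta_rot":[0,0,0],"fingers":-1},{"dp":[0,0,0],"delta_rot":[0,0,0],"fingers":-1},{"dp":[0,0,0],"delta_rot":[0,0,0],"fingers":-1},{"dp":[0,0,0],"delta_rot":[0,0,0],"fingers":-1},{"dp":[0,0,0],"delta_rot":[0,0,0],"fingers":-1}]' 30
python3 -c "
from h import *
delta([.5565,-.223,.185])"
```

```text
t: 14.1
tcp_pos: [0.5563, -0.2236, 0.1888]
tool_rot: [0.121, 0.993, -0.0, 0.0]
force: [-0.4, -0.8, -1.8]
finger_gap: 0.698
gripper_force: 35.2
t 14.1 tcp [ 0.5563 -0.2236  0.1888] M [[-0.971, 0.24, 0.001], [0.24, 0.971, -0.0], [-0.001, -0.0, -1.0]] F [-0.42 -0.82 -1.84] gap 0.698
to [0.5565, -0.223, 0.185] norm tool delta [-0.0002  0.0013  0.0075] rows 0.1
```

```bash
python3 -m crank '[{"dp":[0,0,0.003],"delta_rot":[0,0,0],"fingers":-1},{"dp":[0,0,0.002],"delta_rot":[0,0,0],"fingers":-1},{"dp":[0,0,0.001],"delta_rot":[0,0,0],"fingers":-1},{"dp":[0,0,0],"delta_rot":[0,0,0],"fingers":-1},{"dp":[0,0,0],"delta_rot":[0,0,0],"fingers":-1},{"dp":[0,0,0],"delta_rot":[0,0,0],"fingers":-1}]' 30
```

```text
t: 14.6
tcp_pos: [0.5562, -0.2235, 0.1861]
tool_rot: [0.121, 0.993, -0.0, 0.0]
force: [-0.8, 0.3, 5.9]
finger_gap: 0.705
gripper_force: 35.8
```

Contact is confirmed. Relaxing, releasing and rising.

```bash
python3 -m crank '[{"dp":[0,0,-0.002],"delta_rot":[0,0,0],"fingers":-1},{"dp":[0,0,0],"delta_rot":[0,0,0],"fingers":-1},{"dp":[0,0,0],"delta_rot":[0,0,0],"fingers":0.6},{"dp":[0,0,0],"delta_rot":[0,0,0],"fingers":1},{"dp":[0,0,0],"delta_rot":[0,0,0],"fingers":1},{"dp":[0,0,0],"delta_rot":[0,0,0],"fingers":1},{"dp":[0,0,0],"delta_rot":[0,0,0],"fingers":1},{"dp":[0,0,-0.03],"delta_rot":[0,0,0],"fingers":1},{"dp":[0,0,-0.06],"delta_rot":[0,0,0],"fingers":1},{"dp":[0,0,-0.07],"delta_rot":[0,0,0],"fingers":1},{"dp":[0,0,-0.07],"delta_rot":[0,0,0],"fingers":1},{"dp":[0,0,-0.03],"delta_rot":[0,0,0],"fingers":1}]' 30
python3 -m crank '[{"dp":[-0.02,0.05,0],"delta_rot":[0,0,0],"fingers":1},{"dp":[-0.02,0.06,0],"delta_rot":[0,0,0],"fingers":1},{"dp":[-0.02,0.06,0],"delta_rot":[0,0,0],"fingers":1},{"dp":[0,0.04,0],"delta_rot":[0,0,0],"fingers":1},{"dp":[0,0,0],"delta_rot":[0,0,0],"fingers":1},{"dp":[0,0,0],"delta_rot":[0,0,0],"fingers":1},{"dp":[0,0,0],"delta_rot":[0,0,0],"fingers":1},{"dp":[0,0,0],"delta_rot":[0,0,0],"fingers":1}]' 30
python3 - <<'E'
from h import *
c=manip.camera_model("wrist"); im,d=manip.snapshot("wrist")
s,_=manip.snapshot("scene"); save("end.png",np.vstack([cv2.resize(im,(384,288)),cv2.resize(s,(384,288))]))
hsv=cv2.cvtColor(im,cv2.COLOR_RGB2HSV)
m=((hsv[...,1]<60)&(hsv[...,2]>140)).astype(np.uint8)
for k in cv2.findContours(m,0,cv2.CHAIN_APPROX_NONE)[0]:
    if cv2.contourArea(k)>300:
        (u,v),_,_=cv2.fitEllipse(k); print(round(u),round(v),ray(c,u,v,.155).round(4),d[int(v),int(u)])
E
```

```text
t: 15.6
tcp_pos: [0.5576, -0.2243, 0.3215]
tool_rot: [0.121, 0.993, -0.002, 0.004]
force: [0.7, -0.4, 0.1]
finger_gap: 0.998
gripper_force: 0.0
t: 16.27
tcp_pos: [0.61, -0.1297, 0.3165]
tool_rot: [0.121, 0.993, -0.0, -0.0]
force: [-1.0, -0.6, -0.1]
finger_gap: 1.0
gripper_force: 0.0
8 291 [ 0.6398 -0.3506  0.155 ] 0.41470894
477 158 [0.6205 0.0392 0.155 ] 0.31408632
113 158 [ 0.5553 -0.2244  0.155 ] 0.23301537
```

View pics/end.png

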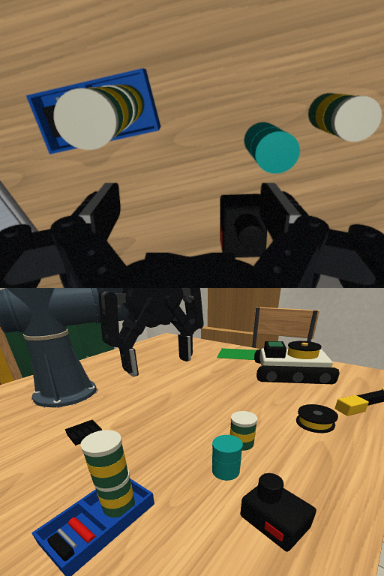

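The two tins are stacked squarely in the well: the stack's lid is at (85,118) in the upper half, at (0.555, -0.224), within about 2 mm of the lower lid. Tin C stands upright on the bench and the gripper is clear of everything.

```bash
python3 -c "
from station import manip
print(manip.sign_off())"
```

```text
the job is handed in; nothing more can be done
None
```

Job handed in at about 16 s: the full tin (B, about 0.63 kg) stands in the caddy's well with light tin A centred on its lid to within about 2 mm, and tin C, never lifted, still stands upright on the bench; no verdict came back.

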